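Pack and close the baby's lunch box

TASK

Pack the lilac lunch box for the day: stand the short pot upright in its wide compartment and lay the bamboo spoon flat in the narrow one. Then lower the hinged lid gently until it is fully shut, without letting it slam, and only then slide the front clasp all the way to its stop so that its claw covers the lid's tab. Leave everything else on the counter where it is.

Things in the scene. Friction and masses are not known exactly. Their poses are not given: they have to be found in the camera images.
- lunchbox: Lilac lunch box base, fixed, 165 (x) x 215 (y) x 60 mm high, walls 4 mm, floor 5 mm, open on top. Origin: centre of its underside. -x side is the front (clasp; faces the robot within 0.3 rad), lid hinged on the +x rim. A divider along x, 35 mm high, at y = -13.5 mm leaves a wide compartment (+y, inside 157 x 115 mm) and a narrow one (-y, 157 x 88 mm).
- wide_floor (a point): Centre of the wide compartment's floor, 5 mm above the counter; axes as the lunch box.
- narrow_floor (a point): Centre of the narrow compartment's floor, 5 mm above the counter; axes as the lunch box.
- lid_hinge (a point): Middle of the lid's hinge axis: on the far (+x) rim of the lunch box, 60 mm above the counter; the axis runs along the box's y; axes as the lunch box.
- lid (a joint): Lid angle in rad: 0 shut, 1.57 upright, 1.9 fully open; starts 1.5 to 1.75. Stiff by friction (0.2 N m): it stays where it is left, must be pushed all the way down (1 to 3 N). The lid is a flat lilac slab 165 x 215 x 8 mm; its inner face starts at the hinge axis; shut, its top is 68 mm above the counter.
- lid_edge (a point): Middle of the lid's free edge, on its outer face (the face that is on top when shut), 165 mm from the hinge axis. A tab 17 mm long and 22 mm wide sticks out from this edge, 35 mm to the box's +y of this point.
- clasp (a joint): Position of the sliding clasp in m along the box's y: 0 at the open end (starts 0 to 0.012), 0.055 at its stop, where its claw lies over the lid's tab. Slides with 1.5 N of friction, stays where it is left, no spring.
- clasp_top (a point): Centre of the top of the clasp's upright grey thumb piece, 14 (x) x 24 (y) mm, standing free in front of the box from 58 to 94 mm above the counter; axes as the box. A claw sticks out 25 mm from its +y side at 70 to 75 mm; its -y side is free for pushing towards +y. Its foot on the track is 22 x 24 mm, 26 to 58 mm above the counter.
- short_pot_center (a point): Centre (half-way up) of the short pot: closed upright white pot with a grey screw cap, 48 mm diameter, 50 mm high, about 80 g, standing on the counter to the left or right of the lunch box. To be packed.
- spoon_grip (a point): Middle of the bamboo spoon, half-way up its handle, 4.5 mm above what it lies on. Short chunky wooden spoon 130 mm long; handle 12 mm wide, 9 mm thick, from 65 mm behind this point to 31 mm ahead; round bowl 36 mm wide, 12 mm high at the +x end. x runs towards the bowl, z up. About 20 g. Lies left or right of the box. To be packed.
- tall_pot_center (a point): Centre of the taller pot, same shape but 90 mm high; too tall for the box. Leave it.
- teaspoon_center (a point): Centre of the slim steel teaspoon, 126 mm long, handle 6 mm wide. Leave it.
- glass_bowl: Clear glass baby bowl, 110 mm wide, 45 mm high; origin at the centre of its foot. Leave it.
- mug: White mug, 72 mm wide, 75 mm high; origin at the centre of its foot. Leave it.
- baby_bottle: Clear baby bottle, 56 mm wide, 150 mm high; origin at the centre of its foot. Leave it.
- puree_jar: Small jar, 64 mm wide, 75 mm high; origin at the centre of its foot. Leave it.
There are look-alikes about, which are no part of the job. Leave any blue look-alike of the part that bears spoon_grip alone.

How it is judged:
By the outcome, as a careful person would: the job done as asked, in the order asked, and still so for the second after the job is handed in, with the robot touching nothing.
It also fails if it takes over 72 s, if anything falls off the work surface, if the arm or the gripper's body presses on something with over 40 N, if the wrist force passes 120 N, or if a joint passes its speed limit or range.

ROBOT

A 7-joint arm with a two-finger parallel gripper is mounted at the origin on the work surface. World frame = base frame: x ahead of the robot, y to its left, z up, the work surface at z = 0. Lengths are in m, angles in rad, forces in N, time in s.
With the tool pointing down it reaches from about 0.425 to 0.925 m from the base axis. Payload 6.8 kg.
Tool frame: the origin (TCP) lies midway between the tips of the shut fingers; the grasp point (between the pads) lies 19 mm behind it; z points along the fingers, y is the line along which they close (so a half turn about z gives the same grasp; the last joint's range is limited). The gripper opens to 85 mm and grips with 20 to 120 N. Pads are 22 mm wide; open, the fingers measure 114 mm over their backs; the gripper's body (76 mm by 85 mm) begins 54 mm behind the grasp point. The pads swing forward as they close: fully open they stand 13 mm farther back than shut.
Start: joints at [-1.377, 0.477, 0.022, 1.555, -0.011, 1.109, -0.083], TCP at [0.201, 0.645, 0.231] pointing down, gripper open.
Joint ranges: [-2.96, 2.96], [-0.34, 2.1], [-1.41, 1.46], [0.24, 2.44], [-1.37, 4.51], [0.17, 1.92], [-2.96, 2.96]. Speed limits (rad/s): [2.39, 2.39, 3.14, 3.14, 3.14, 3.14, 3.14].

INTERFACE

Orientations are given as a unit quaternion [w, x, y, z].
In Python, from station import * gives the robot as it stands. The module is installed in compiled form; this text tells all that it offers.
- The arm moves only by the shell command python3 -m jog 'ROWS' [OPENING] [FORCE]. ROWS is JSON, a list of rows, each an object of numbers: "x", "y", "z": the shift along the tool's x, y, z in m; "ax", "ay", "az": the turn, a rotation vector about the tool's x, y, z in rad. In form: [{"x": .., "y": .., "z": .., "ax": .., "ay": .., "az": ..}, ...]. A call has 1 to 12 rows; each row is the pose to reach, as a shift and turn from the pose commanded when the call began, along the tool's axes at that moment; what a row does not reach only later rows make up. A row lasts 1/10 s, in which the tool goes at most 50 mm and 8.59 degrees, less where a joint would pass 70% of its speed; a pose out of reach is approached as far as the arm can. A call with a gripper value outside its range is refused whole. OPENING is the opening, from 0 (shut) to 1 (fully open), set as the call begins (- or left out, the last holds). The fingers move at their own pace and stop on an object; FORCE is the grip in N (left out, the last holds). Time passes only in rows, so rows that repeat a pose let the fingers close. It gives the time, the measured TCP pose, the force, the opening and the grip force at its end, in the units of the state.
- get_obs(): the state, without advancing time (a new reading comes with each control period).
- read_camera(name): name is "side" or "top" or "wrist"; returns the picture (480x640x3 uint8, red, green, blue); there is no depth.
- camera_params(name): a dict with "K" (3x3 intrinsics, pixels), "origin" and "attitude" of the camera in the world. Camera axes: x right, y up, looking along -z (the intrinsics and any distortion apply to the point x, -y, -z); pixel columns grow to the right and rows downward; lengths in m; the calibration is good to about 2 mm. The wrist camera is an equidistant fisheye: a pixel r from the principal point sees the ray r / f radians off the axis. A picture is of the moment at which its call begins: read the wrist's pose just before it. camera_params takes no time and is no camera call; for the wrist camera it gives the pose at the moment of the call.
- hand_in(): hands the job in; it is judged then, once.
The state is a dict: "t": time; "q": joint angles; "joint_vel": joint speeds; "joint_torque": joint torques, N m; "eef_pos": TCP position; "tool_rot": TCP orientation; "contact_force": force on the tool from outside, world axes, zero at the start; "torque": the same for the moment, N m; "gripper_width": opening from 0.0 (shut) to 1.0 (fully open); "grasp_force": force on a finger pad.
Only numpy, scipy, OpenCV 4.12 (cv2) and the standard library are available. Lean on these libraries where they do the work, as an engineer would, in place of code of your own. Each camera call takes 0.05 s, during which the arm holds its last target. There are 200 camera calls.

## Working session

There is one attempt and no reset: what is moved stays moved. The work goes in short steps, Python scripts to look and compute and a shell command to move; the robot and the scene stay as the last step left them, time stands still between calls to the robot, and variables do not carry over. Pictures are saved under pics/ and viewed, at most 10 in all, crops included, and the job is handed in when it is done.

```bash
mkdir -p pics
python3 - <<'E'
from station import *
import cv2,numpy as np
o=get_obs();print(o['t'],o['eef_pos'],o['tool_rot'],o['gripper_width'],o['contact_force'])
for n in("top","side"):
    p=camera_params(n);print(n,p)
    cv2.imwrite(f"pics/{n}0.png",read_camera(n)[:,:,::-1])
E
```

```text
0.0 [0.20045528 0.64392125 0.23033668] [-7.97228918e-05  1.50308758e-01  9.88638689e-01 -9.01918852e-04] 1.0001560761275412 [-0.36157615 -0.30295467 -0.35732367]
top {'K': array([[586.24881175,   0.        , 310.77052751],
       [  0.        , 586.24881175, 233.30313599],
       [  0.        ,   0.        ,   1.        ]]), 'origin': array([ 0.44820911, -0.04502327,  1.42475261]), 'attitude': array([-0.6973346 , -0.01885899,  0.01460436,  0.71634873])}
side {'K': array([[508.43683901,   0.        , 330.09820055],
       [  0.        , 508.43683901, 246.15006765],
       [  0.        ,   0.        ,   1.        ]]), 'origin': array([ 0.43437161, -0.92328547,  0.78417065]), 'attitude': array([ 0.89281244,  0.44801571, -0.02079587, -0.04165812])}
```

View pics/top0.png

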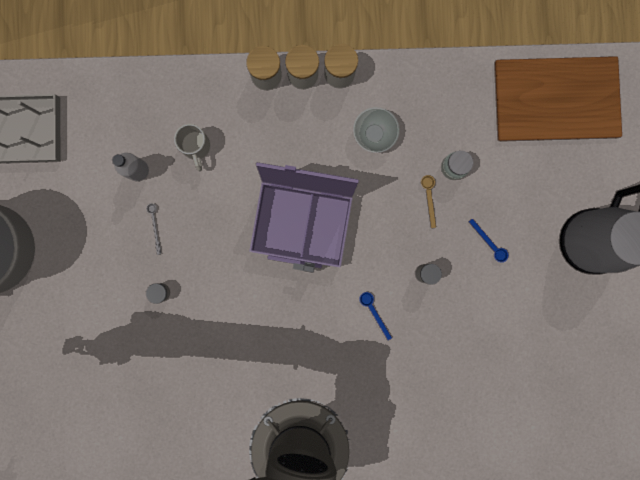

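View pics/side0.png

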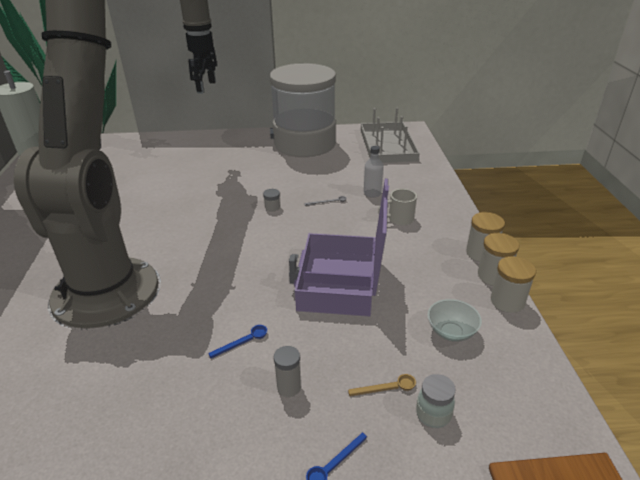

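```bash
cat > h.py <<'E'
import numpy as np,cv2
from scipy.spatial.transform import Rotation as R
from station import *
def Rq(q): return R.from_quat([q[1],q[2],q[3],q[0]]).as_matrix()
def plane(n,uv,z,p=None):
    p=p or camera_params(n);K=p['K']
    uv=np.atleast_2d(np.asarray(uv,float))
    d=np.c_[(uv[:,0]-K[0,2])/K[0,0],-(uv[:,1]-K[1,2])/K[1,1],-np.ones(len(uv))]@Rq(p['attitude']).T
    return p['origin']+d*((z-p['origin'][2])/d[:,2])[:,None]
def ray(n,uv):
    p=camera_params(n); a=plane(n,uv,0.0)[0]; d=a-p['origin']; return p['origin'],d/np.linalg.norm(d)
def two(uvt,uvs):
    o1,d1=ray('top',uvt);o2,d2=ray('side',uvs)
    A=np.c_[d1,-d2];s=np.linalg.lstsq(A,o2-o1,rcond=None)[0]
    a,b=o1+s[0]*d1,o2+s[1]*d2
    return (a+b)/2,np.linalg.norm(a-b)
E
python3 - <<'E'
from h import *
t=cv2.imread('pics/top0.png');s=cv2.imread('pics/side0.png')
h=cv2.cvtColor(t,cv2.COLOR_BGR2HSV)
print('lilac',h[220,285],'pot',h[293,157],'counter',h[380,500],'spoon',h[215,432])
m=cv2.inRange(h,(8,90,60),(28,255,255));m[:,:400]=0;m[:150]=0;m[250:]=0;m[:,470:]=0
ys,xs=np.nonzero(m);P=plane('top',np.c_[xs,ys],0.006)[:,:2]
c=P.mean(0);w,v=np.linalg.eigh(np.cov(P.T));d=v[:,1]*np.sign(v[0,1]);l=(P-c)@d
print('spoon n',len(P),'dir',d,'yaw',np.arctan2(d[1],d[0]),'ends',c+d*l.min(),c+d*l.max(),np.ptp(l))
print('spoon width near/far',[np.ptp(((P-c)@[-d[1],d[0]])[k]) for k in (l<l.min()+.03,l>l.max()-.03)])
a=cv2.resize(t[150:285,235:370],(400,400),interpolation=cv2.INTER_CUBIC)
b=cv2.resize(s[180:320,270:410],(400,400),interpolation=cv2.INTER_CUBIC)
c=cv2.resize(t[270:320,130:180],(200,200),interpolation=cv2.INTER_CUBIC);e=cv2.resize(s[180:220,250:290],(200,200),interpolation=cv2.INTER_CUBIC)
g=np.zeros((600,800,3),np.uint8);g[:400,:400]=a;g[:400,400:]=b;g[400:,:200]=c;g[400:,200:400]=e
cv2.imwrite('pics/crop.png',g)
E
```

```text
lilac [136  51 126] pot [150   3 100] counter [ 10  22 140] spoon [ 18 124 134]
spoon n 341 dir [0.99674012 0.08067926] yaw 0.08076704297436951 ends [ 0.52252191 -0.33358433] [ 0.64995097 -0.32326983] 0.12784581856367686
spoon width near/far [np.float64(0.011453486873884347), np.float64(0.03250106950323304)]
```

View pics/crop.png

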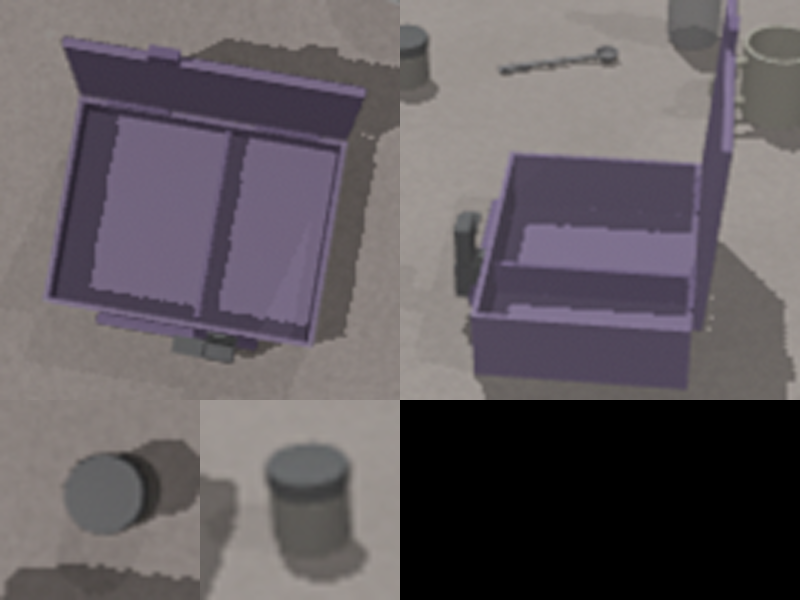

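Run:
```python
from h import *
T=lambda u,v:(235+u/400*135-.4,150+v/400*135-.4)
S=lambda u,v:(270+(u-400)/400*140-.4,180+v/400*140-.4)
print('pot',plane('top',(130+105/4-.4,270+94/4-.4),.05), plane('side',(250+(307-200)/5-.4,180+67/5-.4),.05))
C=dict(FL=T(46,298),FR=T(314,345),BR=T(346,141),BL=T(80,100))
P={k:plane('top',v,.06)[0] for k,v in C.items()}
print(P)
Q={k:plane('side',v,.06)[0] for k,v in dict(FR=S(472,316),BR=S(690,321),FL=S(512,154),BL=S(698,164)).items()};print(Q)
for a,b in(('FL','FR'),('BL','BR'),('FL','BL'),('FR','BR')):
  for X in(P,Q):
    d=X[b]-X[a];print(a,b,np.linalg.norm(d),np.arctan2(d[1],d[0]))
for X in(P,Q): print('ctr',sum(X.values())/4)
print('clasp',plane('top',T(220,353),.094), plane('side',S(469,216),.094))
print('lid R',two(T(362,92),S(731,150)),'lidL',two(T(66,40),S(733,5)))
print('tall',two((430,268),(287,355)), 'jar',plane('top',(459,161),.075))
```

```text
pot [[0.38317774 0.32859249 0.05      ]] [[0.38373449 0.32152055 0.05      ]]
{'FL': array([0.47745122, 0.10457374, 0.06      ]), 'FR': array([ 0.43495972, -0.10487061,  0.06      ]), 'BR': array([ 0.59483032, -0.13476575,  0.06      ]), 'BL': array([0.63311515, 0.07427959, 0.06      ])}
{'FR': array([ 0.43492133, -0.1057522 ,  0.06      ]), 'BR': array([ 0.59622544, -0.12645849,  0.06      ]), 'FL': array([0.47716399, 0.10072736, 0.06      ]), 'BL': array([0.63455685, 0.07112209, 0.06      ])}
FL FR 0.21371116634005366 -1.7709569531534257
FL FR 0.21075638629879437 -1.7725968446834726
BL BR 0.21252219055762434 -1.7519302665894532
BL BR 0.20126446555322258 -1.762419823918799
FL BL 0.15858434684608144 -0.19220996589399986
FL BL 0.16015299861918164 -0.18592549833445157
FR BR 0.1626417191085695 -0.18486088151035346
FR BR 0.16262770023723763 -0.12766980580804754
ctr [ 0.5350891  -0.01519576  0.06      ]
ctr [ 0.5357169  -0.01509031  0.06      ]
clasp [[ 0.43110077 -0.03135772  0.094     ]] [[ 0.43695217 -0.02744966  0.094     ]]
lid R (array([ 0.61305224, -0.13653557,  0.22126773]), np.float64(0.0032274148061780367)) lidL (array([0.65452913, 0.06965585, 0.2145926 ]), np.float64(0.0004615348425026835))
tall (array([ 0.41991751, -0.30717741,  0.0857995 ]), np.float64(0.010801458401255633)) jar [[ 0.67043995 -0.38520569  0.075     ]]
```

```bash
cat >> h.py <<'E'
C=np.array([.5365,-.0157]);Y=-.195
def B(x,y): return C+np.array([np.cos(Y)*x-np.sin(Y)*y,np.sin(Y)*x+np.cos(Y)*y])
def go(*tg,ref=None):
    """each tg=(x,y,z,psi): print row relative to current pose"""
    o=get_obs();p=o['eef_pos'];M=Rq(o['tool_rot'])
    print('t',round(o['t'],2),'pos',p.round(4),'w',round(o['gripper_width'],3),'F',o['contact_force'].round(1),'q7',o['q'][6].round(2))
    for x,y,z,s in tg:
        W=np.array([[-np.sin(s),np.cos(s),0],[np.cos(s),np.sin(s),0],[0,0,-1]]).T
        d=M.T@(np.array([x,y,z])-p);r=R.from_matrix(M.T@W).as_rotvec()
        print(dict(zip(('x','y','z','ax','ay','az'),[float(v) for v in np.r_[d,r].round(4)])))
E
python3 -c "
from h import *
s=Y+np.pi/2
print(B(0,.046),B(0,-.0595))
go((.383,.326,.10,s),(.383,.326,.012,s))"
```

```text
[0.54541326 0.02942819] [ 0.52497089 -0.07407234]
t 0.1 pos [0.2005 0.644  0.2304] w 1.0 F [ 0.2  0.8 -0.3] q7 -0.08
{'x': -0.2688, 'y': -0.2492, 'z': 0.1309, 'ax': -0.0016, 'ay': 0.0001, 'az': -0.1067}
{'x': -0.2687, 'y': -0.249, 'z': 0.2189, 'ax': -0.0016, 'ay': 0.0001, 'az': -0.1067}
```

```bash
python3 -m jog '[{"x":-0.269,"y":-0.249,"z":0.12,"az":-0.107},{"x":-0.269,"y":-0.249,"z":0.12,"az":-0.107},{"x":-0.269,"y":-0.249,"z":0.12,"az":-0.107},{"x":-0.269,"y":-0.249,"z":0.12,"az":-0.107},{"x":-0.269,"y":-0.249,"z":0.12,"az":-0.107},{"x":-0.269,"y":-0.249,"z":0.12,"az":-0.107},{"x":-0.269,"y":-0.249,"z":0.12,"az":-0.107},{"x":-0.269,"y":-0.249,"z":0.12,"az":-0.107},{"x":-0.269,"y":-0.249,"z":0.12,"az":-0.107},{"x":-0.269,"y":-0.249,"z":0.12,"az":-0.107},{"x":-0.269,"y":-0.249,"z":0.12,"az":-0.107},{"x":-0.269,"y":-0.249,"z":0.12,"az":-0.107}]'
python3 - <<'E'
from h import *
cv2.imwrite('pics/w1.png',read_camera('wrist')[:,:,::-1])
go((.383,.326,.10,Y+np.pi/2),(.383,.326,.012,Y+np.pi/2))
E
```

```text
t 0.15 pos [0.2005 0.6441 0.2306] w 1.003 F [-0.1  0.3 -0. ] q7 -0.08
{'x': -0.2688, 'y': -0.2493, 'z': 0.1309, 'ax': -0.0014, 'ay': 0.0, 'az': -0.1067}
{'x': -0.2688, 'y': -0.2492, 'z': 0.2189, 'ax': -0.0014, 'ay': 0.0, 'az': -0.1067}validation failed for argument at $[0]...
```

View pics/w1.png

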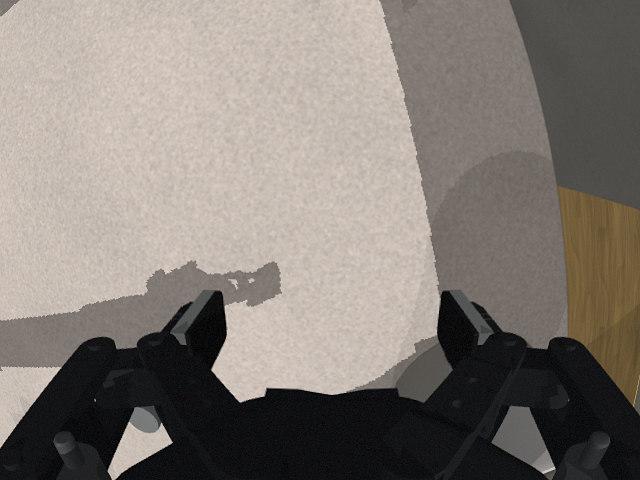

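The picture shows bare counter between the open fingers (pads near (215,310), (445,310)): the move was refused, because each row needs all six keys.

```bash
python3 -m jog '[{"x":-0.269,"y":-0.249,"z":0.12,"ax":0,"ay":0,"az":-0.107},{"x":-0.269,"y":-0.249,"z":0.12,"ax":0,"ay":0,"az":-0.107},{"x":-0.269,"y":-0.249,"z":0.12,"ax":0,"ay":0,"az":-0.107},{"x":-0.269,"y":-0.249,"z":0.12,"ax":0,"ay":0,"az":-0.107},{"x":-0.269,"y":-0.249,"z":0.12,"ax":0,"ay":0,"az":-0.107},{"x":-0.269,"y":-0.249,"z":0.12,"ax":0,"ay":0,"az":-0.107},{"x":-0.269,"y":-0.249,"z":0.12,"ax":0,"ay":0,"az":-0.107},{"x":-0.269,"y":-0.249,"z":0.12,"ax":0,"ay":0,"az":-0.107},{"x":-0.269,"y":-0.249,"z":0.12,"ax":0,"ay":0,"az":-0.107},{"x":-0.269,"y":-0.249,"z":0.12,"ax":0,"ay":0,"az":-0.107},{"x":-0.269,"y":-0.249,"z":0.12,"ax":0,"ay":0,"az":-0.107},{"x":-0.269,"y":-0.249,"z":0.12,"ax":0,"ay":0,"az":-0.107}]'
python3 - <<'E'
from h import *
cv2.imwrite('pics/w2.png',read_camera('wrist')[:,:,::-1])
print(camera_params('wrist'))
go((.383,.326,.10,Y+np.pi/2),(.383,.326,.012,Y+np.pi/2))
E
```

```text
t: 1.35
eef_pos: [0.3829, 0.3285, 0.1117]
tool_rot: [0.0, 0.096, 0.995, 0.001]
contact_force: [-0.0, 0.8, 0.5]
gripper_width: 1.001
grasp_force: 0.0
{'K': array([[371.64829954,   0.        , 331.45482399],
       [  0.        , 371.64829954, 236.51283994],
       [  0.        ,   0.        ,   1.        ]]), 'origin': array([0.31866123, 0.34075015, 0.25456684]), 'attitude': array([ 0.76501373, -0.10160848, -0.08381974,  0.63039985])}
t 1.4 pos [0.3829 0.3284 0.1116] w 1.004 F [0.1 1.1 0.2] q7 0.58
{'x': -0.0006, 'y': -0.0023, 'z': 0.0116, 'ax': 0.0011, 'ay': 0.0001, 'az': 0.0027}
{'x': -0.0006, 'y': -0.0024, 'z': 0.0996, 'ax': 0.0011, 'ay': 0.0001, 'az': 0.0027}
```

View pics/w2.png

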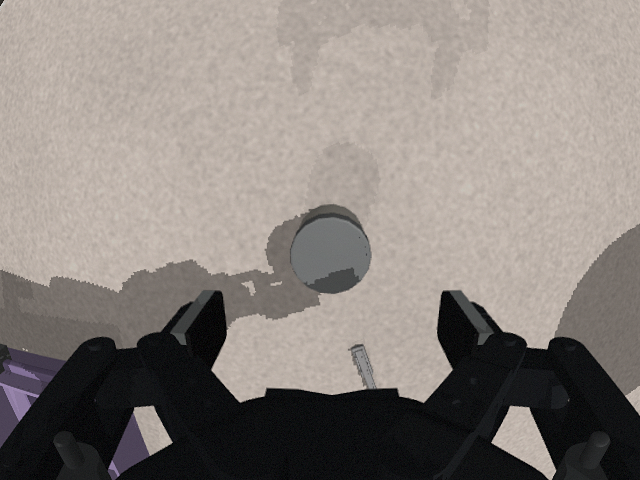

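Pot cap at (330,255), midway between the pads (215 and 445). Descend and grip.

```bash
python3 -m jog '[{"x":0,"y":0,"z":0.05,"ax":0,"ay":0,"az":0},{"x":0,"y":0,"z":0.08,"ax":0,"ay":0,"az":0},{"x":0,"y":0,"z":0.1,"ax":0,"ay":0,"az":0},{"x":0,"y":0,"z":0.1,"ax":0,"ay":0,"az":0},{"x":0,"y":0,"z":0.1,"ax":0,"ay":0,"az":0}]'
python3 -m jog '[{"x":0,"y":0,"z":0,"ax":0,"ay":0,"az":0},{"x":0,"y":0,"z":0,"ax":0,"ay":0,"az":0},{"x":0,"y":0,"z":0,"ax":0,"ay":0,"az":0},{"x":0,"y":0,"z":0,"ax":0,"ay":0,"az":0},{"x":0,"y":0,"z":0,"ax":0,"ay":0,"az":0},{"x":0,"y":0,"z":0,"ax":0,"ay":0,"az":0},{"x":0,"y":0,"z":0,"ax":0,"ay":0,"az":0},{"x":0,"y":0,"z":0,"ax":0,"ay":0,"az":0}]' 0 30
python3 - <<'E'
from h import *
w=B(0,.046);s=Y+np.pi/2
go((.383,.328,.15,s),(*w,.15,s),(*w,.019,s))
E
```

```text
t: 1.9
eef_pos: [0.3833, 0.3275, 0.0116]
tool_rot: [-0.0, 0.097, 0.995, 0.0]
contact_force: [0.1, 0.2, 0.3]
gripper_width: 0.997
grasp_force: 0.0
t: 2.7
eef_pos: [0.384, 0.3275, 0.0125]
tool_rot: [0.001, 0.097, 0.995, 0.001]
contact_force: [-0.8, -1.6, 6.1]
gripper_width: 0.551
grasp_force: 29.7
t 2.7 pos [0.384  0.3275 0.0125] w 0.551 F [-0.8 -1.6  6.1] q7 0.59
{'x': 0.001, 'y': 0.0006, 'z': -0.1375, 'ax': 0.0018, 'ay': 0.0009, 'az': 0.0002}
{'x': -0.2162, 'y': -0.2609, 'z': -0.1377, 'ax': 0.0018, 'ay': 0.0009, 'az': 0.0002}
{'x': -0.216, 'y': -0.2612, 'z': -0.0068, 'ax': 0.0018, 'ay': 0.0009, 'az': 0.0002}
```

```bash
python3 -m jog '[{"x":0,"y":0,"z":-0.03,"ax":0,"ay":0,"az":0},{"x":0,"y":0,"z":-0.08,"ax":0,"ay":0,"az":0},{"x":0,"y":0,"z":-0.115,"ax":0,"ay":0,"az":0},{"x":-0.216,"y":-0.261,"z":-0.12,"ax":0,"ay":0,"az":0},{"x":-0.216,"y":-0.261,"z":-0.12,"ax":0,"ay":0,"az":0},{"x":-0.216,"y":-0.261,"z":-0.12,"ax":0,"ay":0,"az":0},{"x":-0.216,"y":-0.261,"z":-0.12,"ax":0,"ay":0,"az":0},{"x":-0.216,"y":-0.261,"z":-0.12,"ax":0,"ay":0,"az":0},{"x":-0.216,"y":-0.261,"z":-0.12,"ax":0,"ay":0,"az":0},{"x":-0.216,"y":-0.261,"z":-0.12,"ax":0,"ay":0,"az":0},{"x":-0.216,"y":-0.261,"z":-0.12,"ax":0,"ay":0,"az":0},{"x":-0.216,"y":-0.261,"z":-0.12,"ax":0,"ay":0,"az":0}]'
python3 - <<'E'
from h import *
w=B(0,.046);s=Y+np.pi/2
go((*w,.13,s),(*w,.018,s))
a=cv2.resize(read_camera('top')[130:290,230:390,::-1],(400,400));b=cv2.resize(read_camera('side')[140:340,250:450,::-1],(400,400))
cv2.imwrite('pics/p3.png',np.hstack([a,b]))
E
```

```text
t: 3.9
eef_pos: [0.5448, 0.028, 0.1314]
tool_rot: [-0.0, 0.099, 0.995, 0.0]
contact_force: [0.3, 0.5, -0.3]
gripper_width: 0.547
grasp_force: 31.5
t 3.9 pos [0.5448 0.028  0.1314] w 0.547 F [ 0.3  0.5 -0.3] q7 1.3
{'x': -0.0003, 'y': 0.0015, 'z': 0.0014, 'ax': 0.0001, 'ay': -0.0, 'az': -0.0023}
{'x': -0.0003, 'y': 0.0015, 'z': 0.1134, 'ax': 0.0001, 'ay': -0.0, 'az': -0.0023}
```

View pics/p3.png

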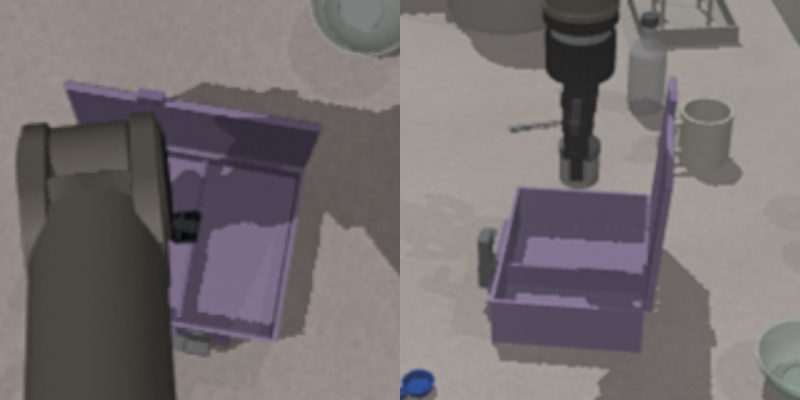

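Pot is held upright over the wide compartment (side crop (578,160)), lid clear at (668,90). Lower and release.

```bash
python3 -m jog '[{"x":0,"y":0.001,"z":0.04,"ax":0,"ay":0,"az":0},{"x":0,"y":0.001,"z":0.08,"ax":0,"ay":0,"az":0},{"x":0,"y":0.001,"z":0.1,"ax":0,"ay":0,"az":0},{"x":0,"y":0.001,"z":0.107,"ax":0,"ay":0,"az":0},{"x":0,"y":0.001,"z":0.113,"ax":0,"ay":0,"az":0},{"x":0,"y":0.001,"z":0.113,"ax":0,"ay":0,"az":0},{"x":0,"y":0.001,"z":0.113,"ax":0,"ay":0,"az":0}]'
python3 -m jog '[{"x":0,"y":0,"z":0,"ax":0,"ay":0,"az":0},{"x":0,"y":0,"z":0,"ax":0,"ay":0,"az":0},{"x":0,"y":0,"z":0,"ax":0,"ay":0,"az":0},{"x":0,"y":0,"z":0,"ax":0,"ay":0,"az":0},{"x":0,"y":0,"z":-0.03,"ax":0,"ay":0,"az":0},{"x":0,"y":0,"z":-0.07,"ax":0,"ay":0,"az":0},{"x":0,"y":0,"z":-0.12,"ax":0,"ay":0,"az":0},{"x":0,"y":0,"z":-0.15,"ax":0,"ay":0,"az":0},{"x":0,"y":0,"z":-0.15,"ax":0,"ay":0,"az":0}]' 0.72
python3 - <<'E'
from h import *
d=np.array([.99674,.0807]);s=.081+np.pi/2;g=(.5862,-.3284)
go((*g,.15,s),(*g,.003,s))
E
```

```text
t: 4.7
eef_pos: [0.5459, 0.0303, 0.0194]
tool_rot: [0.001, 0.097, 0.995, 0.0]
contact_force: [-0.4, 0.4, -1.1]
gripper_width: 0.55
grasp_force: 31.5
t: 5.6
eef_pos: [0.5481, 0.0301, 0.1731]
tool_rot: [0.004, 0.097, 0.995, 0.001]
contact_force: [0.2, -0.3, 0.4]
gripper_width: 0.722
grasp_force: 0.0
t 5.6 pos [0.5481 0.0301 0.1731] w 0.722 F [ 0.2 -0.3  0.4] q7 1.29
{'x': -0.1067, 'y': -0.3444, 'z': 0.0228, 'ax': 0.0023, 'ay': 0.0086, 'az': -0.2762}
{'x': -0.1055, 'y': -0.3449, 'z': 0.1698, 'ax': 0.0023, 'ay': 0.0086, 'az': -0.2762}
```

```bash
python3 -m jog '[{"x":-0.106,"y":-0.345,"z":0.02,"ax":0,"ay":0,"az":-0.276},{"x":-0.106,"y":-0.345,"z":0.02,"ax":0,"ay":0,"az":-0.276},{"x":-0.106,"y":-0.345,"z":0.02,"ax":0,"ay":0,"az":-0.276},{"x":-0.106,"y":-0.345,"z":0.02,"ax":0,"ay":0,"az":-0.276},{"x":-0.106,"y":-0.345,"z":0.05,"ax":0,"ay":0,"az":-0.276},{"x":-0.106,"y":-0.345,"z":0.05,"ax":0,"ay":0,"az":-0.276},{"x":-0.106,"y":-0.345,"z":0.05,"ax":0,"ay":0,"az":-0.276},{"x":-0.106,"y":-0.345,"z":0.05,"ax":0,"ay":0,"az":-0.276},{"x":-0.106,"y":-0.345,"z":0.05,"ax":0,"ay":0,"az":-0.276},{"x":-0.106,"y":-0.345,"z":0.05,"ax":0,"ay":0,"az":-0.276},{"x":-0.106,"y":-0.345,"z":0.05,"ax":0,"ay":0,"az":-0.276}]' 0.45
python3 - <<'E'
from h import *
s=.081+np.pi/2;g=(.5862,-.3284)
go((*g,.15,s),(*g,.003,s))
p=camera_params('wrist');im=read_camera('wrist')[:,:,::-1]
cv2.imwrite('pics/w4.png',im)
h=cv2.cvtColor(im,cv2.COLOR_BGR2HSV);m=cv2.inRange(h,(10,90,60),(26,255,255))
n,lab,st,ce=cv2.connectedComponentsWithStats(m);print(sorted([(st[i,4],ce[i].round()) for i in range(1,n)],key=lambda a:-a[0])[:3])
i=1+np.argmax(st[1:,4]);ys,xs=np.nonzero(lab==i)
K=p['K'];u=xs-K[0,2];v=ys-K[1,2];r=np.hypot(u,v);th=r/K[0,0]
d=np.c_[np.sin(th)*u/r,-np.sin(th)*v/r,-np.cos(th)]@Rq(p['attitude']).T
P=(p['origin']+d*((.008-p['origin'][2])/d[:,2])[:,None])[:,:2]
c=P.mean(0);w,V=np.linalg.eigh(np.cov(P.T));a=V[:,1]*np.sign(V[0,1]);l=(P-c)@a
print('yaw',np.arctan2(a[1],a[0]),c+a*l.min(),c+a*l.max(),np.ptp(l))
E
```

```text
t: 6.7
eef_pos: [0.5829, -0.3265, 0.1181]
tool_rot: [-0.0, -0.042, 0.999, 0.001]
contact_force: [0.7, -0.4, 0.9]
gripper_width: 0.453
grasp_force: 0.0
t 6.7 pos [ 0.5829 -0.3265  0.1181] w 0.453 F [ 0.7 -0.4  0.9] q7 2.2
{'x': -0.0032, 'y': -0.0021, 'z': -0.0319, 'ax': 0.0017, 'ay': 0.0, 'az': 0.0029}
{'x': -0.0032, 'y': -0.0024, 'z': 0.1151, 'ax': 0.0017, 'ay': 0.0, 'az': 0.0029}
[(np.int32(6596), array([ 35., 385.])), (np.int32(3782), array([325., 249.])), (np.int32(221), array([ 26., 456.]))]
yaw -0.7830590509950329 [ 0.69623876 -0.55821009] [ 0.94223403 -0.80305722] 0.3470789369906707
```

View pics/w4.png

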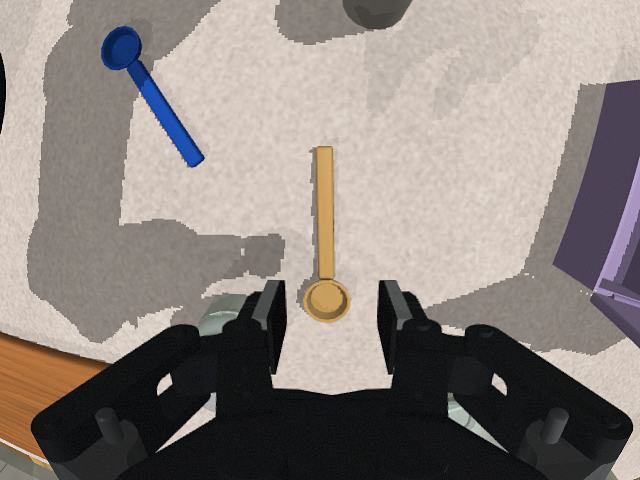

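Bamboo spoon spans (325,148) to (327,322), near the pads' midline at 332; the board was picked up as the larger orange blob, so I recompute for the spoon.

Run:
```python
from h import *
p=camera_params('wrist');K=p['K'];im=cv2.imread('pics/w4.png')
m=cv2.inRange(cv2.cvtColor(im,cv2.COLOR_BGR2HSV),(10,90,60),(26,255,255));m[:,:280]=0;m[:,380:]=0
ys,xs=np.nonzero(m);u=xs-K[0,2];v=ys-K[1,2];r=np.hypot(u,v);th=r/K[0,0]
d=np.c_[np.sin(th)*u/r,-np.sin(th)*v/r,-np.cos(th)]@Rq(p['attitude']).T
P=(p['origin']+d*((.009-p['origin'][2])/d[:,2])[:,None])[:,:2]
c=P.mean(0);w,V=np.linalg.eigh(np.cov(P.T));a=V[:,1]*np.sign(V[0,1]);l=(P-c)@a
q=P[l<.01+l.min()+.06];print('yaw',np.arctan2(a[1],a[0]),c+a*l.min(),c+a*l.max(),np.ptp(l),'handle at x.586:',np.polyval(np.polyfit(q[:,0],q[:,1],1),.586),np.polyfit(q[:,0],q[:,1],1)[0])
```

```text
yaw 0.09628888134066262 [ 0.52337266 -0.33696687] [ 0.65360127 -0.32438841] 0.1308346609034577 handle at x.586: -0.33087095456031246 0.09733103335862313
```

```bash
python3 -m jog '[{"x":-0.0043,"y":-0.0041,"z":0.04,"ax":0,"ay":0,"az":-0.01},{"x":-0.0043,"y":-0.0041,"z":0.08,"ax":0,"ay":0,"az":-0.01},{"x":-0.0043,"y":-0.0041,"z":0.1,"ax":0,"ay":0,"az":-0.01},{"x":-0.0043,"y":-0.0041,"z":0.11,"ax":0,"ay":0,"az":-0.01},{"x":-0.0043,"y":-0.0041,"z":0.115,"ax":0,"ay":0,"az":-0.01},{"x":-0.0043,"y":-0.0041,"z":0.115,"ax":0,"ay":0,"az":-0.01},{"x":-0.0043,"y":-0.0041,"z":0.115,"ax":0,"ay":0,"az":-0.01}]'
python3 -m jog '[{"x":0,"y":0,"z":0,"ax":0,"ay":0,"az":0},{"x":0,"y":0,"z":0,"ax":0,"ay":0,"az":0},{"x":0,"y":0,"z":0,"ax":0,"ay":0,"az":0},{"x":0,"y":0,"z":0,"ax":0,"ay":0,"az":0},{"x":0,"y":0,"z":0,"ax":0,"ay":0,"az":0},{"x":0,"y":0,"z":0,"ax":0,"ay":0,"az":0},{"x":0,"y":0,"z":0,"ax":0,"ay":0,"az":0}]' 0 25
python3 - <<'E'
from h import *
w=B(0,-.0595);s=Y+np.pi/2
go((*w,.12,s),(*w,.008,s))
E
```

```text
t: 7.45
eef_pos: [0.5879, -0.3331, 0.0048]
tool_rot: [0.001, -0.046, 0.999, -0.001]
contact_force: [-0.1, -0.8, 0.4]
gripper_width: 0.447
grasp_force: 0.0
t: 8.15
eef_pos: [0.5875, -0.3332, 0.0044]
tool_rot: [0.001, -0.046, 0.999, -0.0]
contact_force: [-0.9, 0.7, 5.6]
gripper_width: 0.129
grasp_force: 26.9
t 8.15 pos [ 0.5875 -0.3332  0.0044] w 0.129 F [-0.9  0.7  5.6] q7 2.23
{'x': 0.0385, 'y': 0.2637, 'z': -0.1158, 'ax': -0.0005, 'ay': 0.0015, 'az': 0.2861}
{'x': 0.0387, 'y': 0.2637, 'z': -0.0038, 'ax': -0.0005, 'ay': 0.0015, 'az': 0.2861}
```

```bash
python3 -m jog '[{"x":0,"y":0,"z":-0.03,"ax":0,"ay":0,"az":0},{"x":0,"y":0,"z":-0.07,"ax":0,"ay":0,"az":0},{"x":0,"y":0,"z":-0.11,"ax":0,"ay":0,"az":0},{"x":0.0385,"y":0.264,"z":-0.115,"ax":0,"ay":0,"az":0.286},{"x":0.0385,"y":0.264,"z":-0.115,"ax":0,"ay":0,"az":0.286},{"x":0.0385,"y":0.264,"z":-0.115,"ax":0,"ay":0,"az":0.286},{"x":0.0385,"y":0.264,"z":-0.115,"ax":0,"ay":0,"az":0.286},{"x":0.0385,"y":0.264,"z":-0.115,"ax":0,"ay":0,"az":0.286},{"x":0.0385,"y":0.264,"z":-0.115,"ax":0,"ay":0,"az":0.286},{"x":0.0385,"y":0.264,"z":-0.115,"ax":0,"ay":0,"az":0.286},{"x":0.0385,"y":0.264,"z":-0.115,"ax":0,"ay":0,"az":0.286},{"x":0.0385,"y":0.264,"z":-0.115,"ax":0,"ay":0,"az":0.286}]'
python3 - <<'E'
from h import *
w=B(0,-.0595);s=Y+np.pi/2
go((*w,.008,s))
a=read_camera('wrist')[:,:,::-1];b=read_camera('side')[140:340,250:450,::-1]
cv2.imwrite('pics/p5.png',np.hstack([cv2.resize(a,(480,360)),cv2.resize(b,(320,360))]))
E
```

```text
t: 9.35
eef_pos: [0.5248, -0.0752, 0.1185]
tool_rot: [0.0, 0.098, 0.995, -0.0]
contact_force: [-0.3, -0.1, -0.4]
gripper_width: 0.127
grasp_force: 27.1
t 9.35 pos [ 0.5248 -0.0752  0.1185] w 0.127 F [-0.3 -0.1 -0.4] q7 1.54
{'x': 0.0001, 'y': 0.0012, 'z': 0.1105, 'ax': -0.0007, 'ay': 0.0007, 'az': -0.0021}
```

View pics/p5.png

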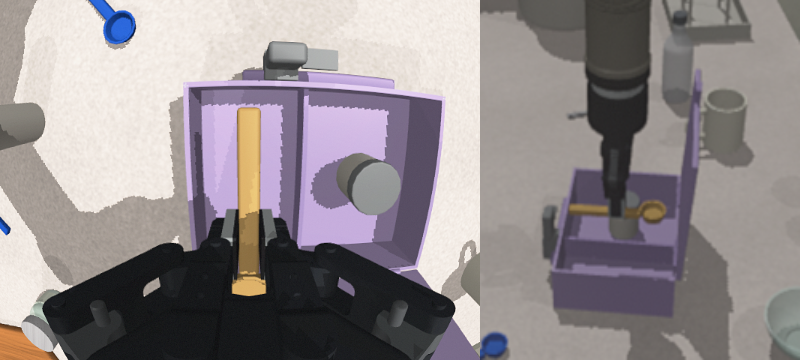

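Spoon level in the grip above the narrow compartment (handle end (248,108), front rim at row 90); pot upright at (370,185). Lower and release.

```bash
python3 -m jog '[{"x":0,"y":0.001,"z":0.04,"ax":0,"ay":0,"az":0},{"x":0,"y":0.001,"z":0.08,"ax":0,"ay":0,"az":0},{"x":0,"y":0.001,"z":0.1,"ax":0,"ay":0,"az":0},{"x":0,"y":0.001,"z":0.106,"ax":0,"ay":0,"az":0},{"x":0,"y":0.001,"z":0.109,"ax":0,"ay":0,"az":0},{"x":0,"y":0.001,"z":0.109,"ax":0,"ay":0,"az":0},{"x":0,"y":0.001,"z":0.109,"ax":0,"ay":0,"az":0}]'
python3 -m jog '[{"x":0,"y":0,"z":0,"ax":0,"ay":0,"az":0},{"x":0,"y":0,"z":0,"ax":0,"ay":0,"az":0},{"x":0,"y":0,"z":0,"ax":0,"ay":0,"az":0},{"x":0,"y":0,"z":-0.03,"ax":0,"ay":0,"az":0},{"x":0,"y":0,"z":-0.07,"ax":0,"ay":0,"az":0},{"x":0,"y":0,"z":-0.12,"ax":0,"ay":0,"az":0},{"x":0,"y":0,"z":-0.17,"ax":0,"ay":0,"az":0},{"x":0,"y":0,"z":-0.22,"ax":0,"ay":0,"az":0},{"x":0,"y":0,"z":-0.27,"ax":0,"ay":0,"az":0},{"x":0,"y":0,"z":-0.29,"ax":0,"ay":0,"az":0},{"x":0,"y":0,"z":-0.29,"ax":0,"ay":0,"az":0}]' 0.32
python3 - <<'E'
from h import *
s=Y+np.pi/2
a=B(.0825+.10,0)
go((*a,.29,s),(*a,.19,s))
a=read_camera('wrist')[:,:,::-1];b=read_camera('side')[140:340,250:450,::-1]
cv2.imwrite('pics/p6.png',np.hstack([cv2.resize(a,(480,360)),cv2.resize(b,(320,360))]))
E
```

```text
t: 10.15
eef_pos: [0.5258, -0.073, 0.0104]
tool_rot: [0.001, 0.098, 0.995, 0.0]
contact_force: [0.3, 0.1, -0.4]
gripper_width: 0.126
grasp_force: 27.1
t: 11.25
eef_pos: [0.5265, -0.0727, 0.3032]
tool_rot: [0.004, 0.097, 0.995, 0.001]
contact_force: [-1.3, 0.2, -0.7]
gripper_width: 0.32
grasp_force: 0.0
t 11.25 pos [ 0.5265 -0.0727  0.3032] w 0.32 F [-1.3  0.2 -0.7] q7 1.46
{'x': -0.1812, 'y': 0.0578, 'z': 0.0146, 'ax': 0.002, 'ay': 0.0071, 'az': 0.0001}
{'x': -0.1804, 'y': 0.0576, 'z': 0.1146, 'ax': 0.002, 'ay': 0.0071, 'az': 0.0001}
```

View pics/p6.png

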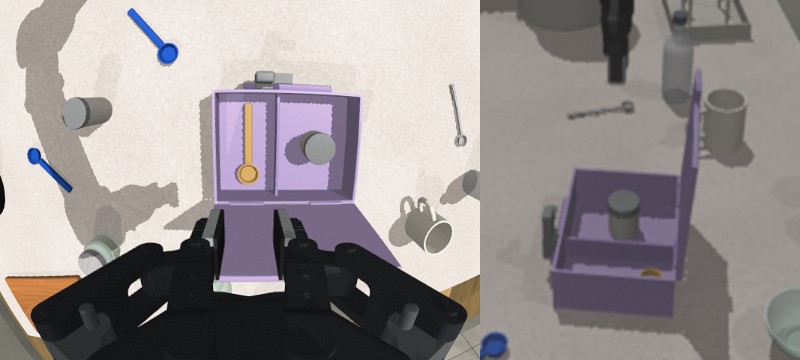

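Spoon flat in the narrow compartment, pot upright in the wide one. Now behind the lid with the fingers shut.

```bash
python3 -m jog '[{"x":-0.181,"y":0.058,"z":0,"ax":0.002,"ay":0.007,"az":0},{"x":-0.181,"y":0.058,"z":0,"ax":0.002,"ay":0.007,"az":0},{"x":-0.181,"y":0.058,"z":0,"ax":0.002,"ay":0.007,"az":0},{"x":-0.181,"y":0.058,"z":0,"ax":0.002,"ay":0.007,"az":0},{"x":-0.181,"y":0.058,"z":0,"ax":0.002,"ay":0.007,"az":0},{"x":-0.181,"y":0.058,"z":0.05,"ax":0.002,"ay":0.007,"az":0},{"x":-0.181,"y":0.058,"z":0.1,"ax":0.002,"ay":0.007,"az":0},{"x":-0.181,"y":0.058,"z":0.105,"ax":0.002,"ay":0.007,"az":0},{"x":-0.181,"y":0.058,"z":0.105,"ax":0.002,"ay":0.007,"az":0},{"x":-0.181,"y":0.058,"z":0.105,"ax":0.002,"ay":0.007,"az":0}]' 0
cat >> h.py <<'E'
def lid(*deg,r=.14):
    for a in deg:
        t=np.radians(a);x=.0825-r*np.cos(t)+.008*np.sin(t)+.011;z=.06+r*np.sin(t)+.008*np.cos(t)
        print(a,end=' ');o=B(x,0);go((*o,z,Y+np.pi/2))
E
python3 -c "
from h import *
lid(90,75,60)"
```

```text
t: 12.35
eef_pos: [0.7146, -0.051, 0.1967]
tool_rot: [-0.002, 0.097, 0.995, -0.001]
contact_force: [1.2, -0.1, 0.8]
gripper_width: -0.001
grasp_force: 0.0
90 t 12.35 pos [ 0.7146 -0.051   0.1967] w -0.001 F [ 1.2 -0.1  0.8] q7 1.5
{'x': 0.0801, 'y': 0.0001, 'z': -0.003, 'ax': -0.0017, 'ay': -0.004, 'az': -0.0002}
75 t 12.35 pos [ 0.7146 -0.051   0.1967] w -0.001 F [ 1.2 -0.1  0.8] q7 1.5
{'x': 0.1166, 'y': 0.0001, 'z': -0.0002, 'ax': -0.0017, 'ay': -0.004, 'az': -0.0002}
60 t 12.35 pos [ 0.7146 -0.051   0.1967] w -0.001 F [ 1.2 -0.1  0.8] q7 1.5
{'x': 0.1511, 'y': 0.0002, 'z': 0.012, 'ax': -0.0017, 'ay': -0.004, 'az': -0.0002}
```

```bash
python3 -m jog '[{"x":0.03,"y":0,"z":-0.003,"ax":0,"ay":-0.004,"az":0},{"x":0.05,"y":0,"z":-0.003,"ax":0,"ay":-0.004,"az":0},{"x":0.058,"y":0,"z":-0.003,"ax":0,"ay":-0.004,"az":0},{"x":0.064,"y":0,"z":-0.003,"ax":0,"ay":-0.004,"az":0},{"x":0.07,"y":0,"z":-0.003,"ax":0,"ay":-0.004,"az":0},{"x":0.076,"y":0,"z":-0.003,"ax":0,"ay":-0.004,"az":0},{"x":0.082,"y":0,"z":-0.003,"ax":0,"ay":-0.004,"az":0},{"x":0.089,"y":0,"z":-0.002,"ax":0,"ay":-0.004,"az":0},{"x":0.096,"y":0,"z":-0.002,"ax":0,"ay":-0.004,"az":0},{"x":0.103,"y":0,"z":-0.001,"ax":0,"ay":-0.004,"az":0},{"x":0.11,"y":0,"z":-0.001,"ax":0,"ay":-0.004,"az":0},{"x":0.116,"y":0,"z":0,"ax":0,"ay":-0.004,"az":0}]'
python3 -c "
from h import *
lid(75,65,55,45)"
```

```text
t: 13.55
eef_pos: [0.5989, -0.028, 0.1949]
tool_rot: [-0.002, 0.097, 0.995, -0.001]
contact_force: [0.8, -0.7, 0.2]
gripper_width: 0.001
grasp_force: 0.6
75 t 13.55 pos [ 0.5989 -0.028   0.1949] w 0.001 F [ 0.8 -0.7  0.2] q7 1.45
{'x': -0.0014, 'y': -0.0, 'z': -0.0024, 'ax': -0.002, 'ay': -0.0033, 'az': 0.0002}
65 t 13.55 pos [ 0.5989 -0.028   0.1949] w 0.001 F [ 0.8 -0.7  0.2] q7 1.45
{'x': 0.022, 'y': -0.0, 'z': 0.0048, 'ax': -0.002, 'ay': -0.0033, 'az': 0.0002}
55 t 13.55 pos [ 0.5989 -0.028   0.1949] w 0.001 F [ 0.8 -0.7  0.2] q7 1.45
{'x': 0.0438, 'y': 0.0, 'z': 0.0158, 'ax': -0.002, 'ay': -0.0033, 'az': 0.0002}
45 t 13.55 pos [ 0.5989 -0.028   0.1949] w 0.001 F [ 0.8 -0.7  0.2] q7 1.45
{'x': 0.0634, 'y': 0.0, 'z': 0.0305, 'ax': -0.002, 'ay': -0.0033, 'az': 0.0002}
```

```bash
python3 -m jog '[{"x":0.004,"y":0,"z":-0.001,"ax":0,"ay":0,"az":0},{"x":0.01,"y":0,"z":0.001,"ax":0,"ay":0,"az":0},{"x":0.016,"y":0,"z":0.003,"ax":0,"ay":0,"az":0},{"x":0.022,"y":0,"z":0.005,"ax":0,"ay":0,"az":0},{"x":0.0275,"y":0,"z":0.0075,"ax":0,"ay":0,"az":0},{"x":0.033,"y":0,"z":0.01,"ax":0,"ay":0,"az":0},{"x":0.0385,"y":0,"z":0.013,"ax":0,"ay":0,"az":0},{"x":0.044,"y":0,"z":0.016,"ax":0,"ay":0,"az":0},{"x":0.049,"y":0,"z":0.0195,"ax":0,"ay":0,"az":0},{"x":0.054,"y":0,"z":0.023,"ax":0,"ay":0,"az":0},{"x":0.0588,"y":0,"z":0.0265,"ax":0,"ay":0,"az":0},{"x":0.0634,"y":0,"z":0.0305,"ax":0,"ay":0,"az":0}]'
python3 - <<'E'
from h import *
lid(45,37,30,22)
h=cv2.cvtColor(read_camera('side'),cv2.COLOR_RGB2HSV);m=cv2.inRange(h,(125,35,40),(150,255,255));n,l,st,c=cv2.connectedComponentsWithStats(m)
for i in range(1,n):
    if st[i,4]>150: print(st[i])
ys,xs=np.nonzero(m)
for r in range(150,290,10):
    k=xs[(ys==r)&(xs>270)&(xs<420)]; print(r,(k.min(),k.max(),len(k)) if len(k) else 0,end='; ')
E
```

```text
t: 14.75
eef_pos: [0.537, -0.0158, 0.1645]
tool_rot: [-0.002, 0.097, 0.995, -0.001]
contact_force: [0.4, 0.6, 1.8]
gripper_width: -0.003
grasp_force: 0.5
45 t 14.75 pos [ 0.537  -0.0158  0.1645] w -0.003 F [0.4 0.6 1.8] q7 1.41
{'x': 0.0003, 'y': 0.0, 'z': -0.0002, 'ax': -0.002, 'ay': -0.0031, 'az': 0.0002}
37 t 14.75 pos [ 0.537  -0.0158  0.1645] w -0.003 F [0.4 0.6 1.8] q7 1.41
{'x': 0.0139, 'y': 0.0, 'z': 0.0139, 'ax': -0.002, 'ay': -0.0031, 'az': 0.0002}
30 t 14.75 pos [ 0.537  -0.0158  0.1645] w -0.003 F [0.4 0.6 1.8] q7 1.41
{'x': 0.0241, 'y': 0.0001, 'z': 0.0276, 'ax': -0.002, 'ay': -0.0031, 'az': 0.0002}
22 t 14.75 pos [ 0.537  -0.0158  0.1645] w -0.003 F [0.4 0.6 1.8] q7 1.41
{'x': 0.0336, 'y': 0.0001, 'z': 0.0447, 'ax': -0.002, 'ay': -0.0031, 'az': 0.0002}
[ 294  193   83  123 6711]
150 0; 160 0; 170 0; 180 0; 190 0; 200 (np.int64(322), np.int64(330), 4); 210 (np.int64(324), np.int64(350), 15); 220 (np.int64(324), np.int64(360), 26); 230 (np.int64(322), np.int64(371), 50); 240 (np.int64(307), np.int64(376), 70); 250 (np.int64(303), np.int64(375), 73); 260 (np.int64(300), np.int64(375), 74); 270 (np.int64(299), np.int64(375), 65); 280 (np.int64(295), np.int64(374), 80);
```

```bash
python3 -m jog '[{"x":0.0035,"y":0,"z":0.003,"ax":0,"ay":0,"az":0},{"x":0.007,"y":0,"z":0.0065,"ax":0,"ay":0,"az":0},{"x":0.0105,"y":0,"z":0.01,"ax":0,"ay":0,"az":0},{"x":0.014,"y":0,"z":0.014,"ax":0,"ay":0,"az":0},{"x":0.0165,"y":0,"z":0.0175,"ax":0,"ay":0,"az":0},{"x":0.0193,"y":0,"z":0.021,"ax":0,"ay":0,"az":0},{"x":0.0217,"y":0,"z":0.0243,"ax":0,"ay":0,"az":0},{"x":0.0241,"y":0,"z":0.0276,"ax":0,"ay":0,"az":0},{"x":0.0267,"y":0,"z":0.032,"ax":0,"ay":0,"az":0},{"x":0.029,"y":0,"z":0.0362,"ax":0,"ay":0,"az":0},{"x":0.0314,"y":0,"z":0.0404,"ax":0,"ay":0,"az":0},{"x":0.0336,"y":0,"z":0.0447,"ax":0,"ay":0,"az":0}]'
python3 -c "
from h import *
lid(22,15,10,5,0)"
```

```text
t: 16.0
eef_pos: [0.5041, -0.0094, 0.1198]
tool_rot: [-0.002, 0.097, 0.995, -0.001]
contact_force: [0.4, 0.0, 0.5]
gripper_width: 0.006
grasp_force: 0.4
22 t 16.0 pos [ 0.5041 -0.0094  0.1198] w 0.006 F [0.4 0.  0.5] q7 1.41
{'x': 0.0003, 'y': 0.0001, 'z': -0.0001, 'ax': -0.002, 'ay': -0.003, 'az': 0.0003}
15 t 16.0 pos [ 0.5041 -0.0094  0.1198] w 0.006 F [0.4 0.  0.5] q7 1.41
{'x': 0.0066, 'y': 0.0001, 'z': 0.0159, 'ax': -0.002, 'ay': -0.003, 'az': 0.0003}
10 t 16.0 pos [ 0.5041 -0.0094  0.1198] w 0.006 F [0.4 0.  0.5] q7 1.41
{'x': 0.0099, 'y': 0.0002, 'z': 0.0276, 'ax': -0.002, 'ay': -0.003, 'az': 0.0003}
5 t 16.0 pos [ 0.5041 -0.0094  0.1198] w 0.006 F [0.4 0.  0.5] q7 1.41
{'x': 0.0121, 'y': 0.0002, 'z': 0.0397, 'ax': -0.002, 'ay': -0.003, 'az': 0.0003}
0 t 16.0 pos [ 0.5041 -0.0094  0.1198] w 0.006 F [0.4 0.  0.5] q7 1.41
{'x': 0.0133, 'y': 0.0002, 'z': 0.0518, 'ax': -0.002, 'ay': -0.003, 'az': 0.0003}
```

Now 22° to about 4°, slower, then the last bit under force watch.

```bash
python3 -m jog '[{"x":0.0017,"y":0,"z":0.0035,"ax":0,"ay":0,"az":0},{"x":0.0033,"y":0,"z":0.007,"ax":0,"ay":0,"az":0},{"x":0.005,"y":0,"z":0.0105,"ax":0,"ay":0,"az":0},{"x":0.006,"y":0,"z":0.014,"ax":0,"ay":0,"az":0},{"x":0.007,"y":0,"z":0.0175,"ax":0,"ay":0,"az":0},{"x":0.008,"y":0,"z":0.021,"ax":0,"ay":0,"az":0},{"x":0.009,"y":0,"z":0.0243,"ax":0,"ay":0,"az":0},{"x":0.0099,"y":0,"z":0.0275,"ax":0,"ay":0,"az":0},{"x":0.0106,"y":0,"z":0.031,"ax":0,"ay":0,"az":0},{"x":0.0113,"y":0,"z":0.0343,"ax":0,"ay":0,"az":0},{"x":0.0119,"y":0,"z":0.0375,"ax":0,"ay":0,"az":0},{"x":0.0122,"y":0,"z":0.04,"ax":0,"ay":0,"az":0}]'
python3 -m jog '[{"x":0.0002,"y":0,"z":0.0015,"ax":0,"ay":0,"az":0},{"x":0.0004,"y":0,"z":0.003,"ax":0,"ay":0,"az":0},{"x":0.0006,"y":0,"z":0.0045,"ax":0,"ay":0,"az":0},{"x":0.0008,"y":0,"z":0.006,"ax":0,"ay":0,"az":0},{"x":0.0009,"y":0,"z":0.0075,"ax":0,"ay":0,"az":0},{"x":0.001,"y":0,"z":0.009,"ax":0,"ay":0,"az":0},{"x":0.001,"y":0,"z":0.0105,"ax":0,"ay":0,"az":0},{"x":0.001,"y":0,"z":0.0115,"ax":0,"ay":0,"az":0},{"x":0.001,"y":0,"z":0.0115,"ax":0,"ay":0,"az":0}]'
python3 -c "
from h import *
lid(0)"
```

```text
t: 17.2
eef_pos: [0.492, -0.0071, 0.0799]
tool_rot: [-0.002, 0.097, 0.995, -0.001]
contact_force: [0.3, 0.1, 1.2]
gripper_width: 0.001
grasp_force: 0.3
t: 18.1
eef_pos: [0.4912, -0.007, 0.0686]
tool_rot: [-0.002, 0.097, 0.995, -0.001]
contact_force: [0.4, -0.5, -0.1]
gripper_width: 0.004
grasp_force: 0.0
0 t 18.1 pos [ 0.4912 -0.007   0.0686] w 0.004 F [ 0.4 -0.5 -0.1] q7 1.43
{'x': 0.0003, 'y': 0.0002, 'z': 0.0006, 'ax': -0.0021, 'ay': -0.003, 'az': 0.0002}
```

```bash
python3 -m jog '[{"x":0,"y":0,"z":0.0006,"ax":0,"ay":0,"az":0},{"x":0,"y":0,"z":0.0012,"ax":0,"ay":0,"az":0},{"x":0,"y":0,"z":0.0018,"ax":0,"ay":0,"az":0},{"x":0,"y":0,"z":0.0018,"ax":0,"ay":0,"az":0}]'
python3 -m jog '[{"x":0,"y":0,"z":0.0006,"ax":0,"ay":0,"az":0},{"x":0,"y":0,"z":0.0012,"ax":0,"ay":0,"az":0},{"x":0,"y":0,"z":0.0012,"ax":0,"ay":0,"az":0}]'
```

```text
t: 18.5
eef_pos: [0.4913, -0.007, 0.0679]
tool_rot: [-0.002, 0.097, 0.995, -0.001]
contact_force: [-4.1, -0.1, 13.0]
gripper_width: 0.002
grasp_force: 6.8
t: 18.8
eef_pos: [0.4913, -0.007, 0.0677]
tool_rot: [-0.002, 0.098, 0.995, -0.0]
contact_force: [-8.7, 0.7, 27.6]
gripper_width: 0.001
grasp_force: 13.6
```

Lid is seated (z 0.068, 27 N reaction). Lift and go to the clasp's -y side.

```bash
python3 -c "
from h import *
s=Y+np.pi/2
go((*B(-.103,-.085),.16,s))"
```

```text
t 18.8 pos [ 0.4913 -0.007   0.0677] w 0.001 F [-8.7  0.7 27.6] q7 1.43
{'x': 0.0572, 'y': -0.0849, 'z': -0.092, 'ax': -0.0009, 'ay': -0.003, 'az': -0.0004}
```

```bash
python3 -m jog '[{"x":0,"y":0,"z":-0.02,"ax":0,"ay":0,"az":0},{"x":0,"y":0,"z":-0.06,"ax":0,"ay":0,"az":0},{"x":0.02,"y":-0.03,"z":-0.095,"ax":0,"ay":0,"az":0},{"x":0.057,"y":-0.085,"z":-0.095,"ax":0,"ay":0,"az":0},{"x":0.057,"y":-0.085,"z":-0.095,"ax":0,"ay":0,"az":0},{"x":0.057,"y":-0.085,"z":-0.095,"ax":0,"ay":0,"az":0},{"x":0.057,"y":-0.085,"z":-0.095,"ax":0,"ay":0,"az":0}]'
python3 - <<'E'
from h import *
s=Y+np.pi/2
go((*B(-.103,-.085),.066,s))
a=read_camera('wrist')[:,:,::-1];b=read_camera('side')[140:340,250:450,::-1]
cv2.imwrite('pics/p7.png',np.hstack([cv2.resize(a,(480,360)),cv2.resize(b,(320,360))]))
cv2.imwrite('pics/w7.png',a)
E
```

```text
t: 19.5
eef_pos: [0.4196, -0.0788, 0.1611]
tool_rot: [-0.001, 0.097, 0.995, -0.001]
contact_force: [0.8, 0.4, -1.0]
gripper_width: -0.001
grasp_force: 0.0
t 19.5 pos [ 0.4196 -0.0788  0.1611] w -0.001 F [ 0.8  0.4 -1. ] q7 1.5
{'x': 0.0003, 'y': -0.0003, 'z': 0.0951, 'ax': -0.0015, 'ay': -0.0024, 'az': -0.0}
```

View pics/p7.png

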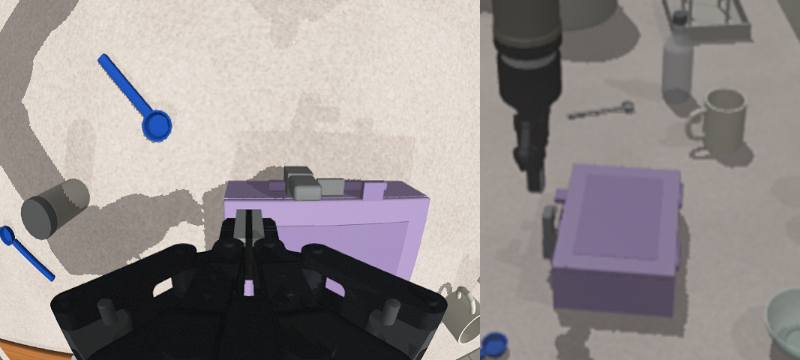

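Lid lies shut flat; the clasp's thumb top is near (306,191) in the panel, the tab at (374,190), still uncovered. Locate the thumb from that pixel.

Run:
```python
from h import *
p=camera_params('wrist');K=p['K']
for q,z in(((292,188),.094),((322,193),.094),((307,193),.094),((373,183),.064),((225,197),.068),((430,198),.068)):
    u=q[0]/.75-K[0,2];v=q[1]/.75-K[1,2];r=np.hypot(u,v);th=r/K[0,0]
    d=Rq(p['attitude'])@[np.sin(th)*u/r,-np.sin(th)*v/r,-np.cos(th)]
    P=p['origin']+d*((z-p['origin'][2])/d[2]);e=P[:2]-C
    print(q,P.round(4),'box',np.cos(Y)*e[0]+np.sin(Y)*e[1],-np.sin(Y)*e[0]+np.cos(Y)*e[1])
```

```text
(292, 188) [ 0.4265 -0.0446  0.094 ] box -0.10225702198380353 -0.04970575482931197
(322, 193) [ 0.4356 -0.0209  0.094 ] box -0.09794008942383599 -0.024634261188694294
(307, 193) [ 0.4331 -0.0332  0.094 ] box -0.09802066927367395 -0.037214189536660815
(373, 183) [0.4476 0.0377 0.064 ] box -0.09760478954573841 0.035175199319170236
(225, 197) [ 0.432  -0.1025  0.068 ] box -0.08566685293033548 -0.10541481699495339
(430, 198) [0.4766 0.1044 0.068 ] box -0.08203364337234924 0.10625048397628087
```

```bash
python3 -m jog '[{"x":0,"y":0,"z":0.04,"ax":0,"ay":0,"az":0},{"x":0,"y":0,"z":0.08,"ax":0,"ay":0,"az":0},{"x":0,"y":0,"z":0.095,"ax":0,"ay":0,"az":0},{"x":0,"y":0,"z":0.095,"ax":0,"ay":0,"az":0}]'
python3 -m jog '[{"x":0,"y":0.008,"z":0,"ax":0,"ay":0,"az":0},{"x":0,"y":0.014,"z":0,"ax":0,"ay":0,"az":0},{"x":0,"y":0.019,"z":0,"ax":0,"ay":0,"az":0},{"x":0,"y":0.024,"z":0,"ax":0,"ay":0,"az":0},{"x":0,"y":0.029,"z":0,"ax":0,"ay":0,"az":0},{"x":0,"y":0.034,"z":0,"ax":0,"ay":0,"az":0},{"x":0,"y":0.039,"z":0,"ax":0,"ay":0,"az":0},{"x":0,"y":0.044,"z":0,"ax":0,"ay":0,"az":0},{"x":0,"y":0.049,"z":0,"ax":0,"ay":0,"az":0},{"x":0,"y":0.054,"z":0,"ax":0,"ay":0,"az":0},{"x":0,"y":0.058,"z":0,"ax":0,"ay":0,"az":0},{"x":0,"y":0.06,"z":0,"ax":0,"ay":0,"az":0}]'
```

```text
t: 20.0
eef_pos: [0.4177, -0.0784, 0.0638]
tool_rot: [-0.004, 0.096, 0.995, -0.001]
contact_force: [-0.2, 0.6, 0.4]
gripper_width: 0.004
grasp_force: 0.0
t: 21.2
eef_pos: [0.4305, -0.02, 0.0659]
tool_rot: [-0.002, 0.097, 0.995, -0.001]
contact_force: [0.3, -1.1, 0.4]
gripper_width: -0.003
grasp_force: 0.8
```

```bash
python3 -m jog '[{"x":0,"y":0.002,"z":0,"ax":0,"ay":0,"az":0},{"x":0,"y":0.004,"z":0,"ax":0,"ay":0,"az":0},{"x":0,"y":0.006,"z":0,"ax":0,"ay":0,"az":0},{"x":0,"y":0.008,"z":0,"ax":0,"ay":0,"az":0},{"x":0,"y":0.0095,"z":0,"ax":0,"ay":0,"az":0},{"x":0,"y":0.01,"z":0,"ax":0,"ay":0,"az":0}]'
python3 -m jog '[{"x":0,"y":0.0007,"z":0,"ax":0,"ay":0,"az":0},{"x":0,"y":0.0014,"z":0,"ax":0,"ay":0,"az":0},{"x":0,"y":0.002,"z":0,"ax":0,"ay":0,"az":0},{"x":0,"y":0.002,"z":0,"ax":0,"ay":0,"az":0}]'
```

```text
t: 21.8
eef_pos: [0.4321, -0.0114, 0.0659]
tool_rot: [-0.002, 0.098, 0.995, -0.001]
contact_force: [-1.1, -5.4, 2.0]
gripper_width: -0.006
grasp_force: 2.8
t: 22.2
eef_pos: [0.4322, -0.0111, 0.066]
tool_rot: [-0.002, 0.099, 0.995, -0.002]
contact_force: [-1.1, -10.8, 3.5]
gripper_width: -0.004
grasp_force: 5.1
```

```bash
python3 -m jog '[{"x":0,"y":0.001,"z":0,"ax":0,"ay":0,"az":0},{"x":0,"y":0.002,"z":0,"ax":0,"ay":0,"az":0},{"x":0,"y":0.002,"z":0,"ax":0,"ay":0,"az":0}]'
python3 -m jog '[{"x":0,"y":-0.01,"z":0,"ax":0,"ay":0,"az":0},{"x":0,"y":-0.03,"z":0,"ax":0,"ay":0,"az":0},{"x":0,"y":-0.05,"z":-0.02,"ax":0,"ay":0,"az":0},{"x":0,"y":-0.06,"z":-0.07,"ax":0,"ay":0,"az":0},{"x":0,"y":-0.06,"z":-0.12,"ax":0,"ay":0,"az":0},{"x":0,"y":-0.06,"z":-0.15,"ax":0,"ay":0,"az":0},{"x":0,"y":-0.06,"z":-0.15,"ax":0,"ay":0,"az":0},{"x":0,"y":-0.06,"z":-0.15,"ax":0,"ay":0,"az":0}]'
python3 - <<'E'
from h import *
p=camera_params('wrist');K=p['K'];im=read_camera('wrist')
cv2.imwrite('pics/w8.png',im[:,:,::-1])
def px(x,y,z):   # box point -> wrist pixel
    c=Rq(p['attitude']).T@(np.r_[B(x,y),z]-p['origin']);r=np.hypot(c[0],c[1]);th=np.arctan2(r,-c[2])
    return K[0,2]+K[0,0]*th*c[0]/r, K[1,2]-K[0,0]*th*c[1]/r
h=cv2.cvtColor(im,cv2.COLOR_RGB2HSV)
# lateral scan of the claw band (z .075) and the thumb top band (z .094): saturation tells grey from lilac
for x,z in((-.1,.094),(-.095,.075)):
    for y in np.arange(-.03,.07,.005):
        u,v=px(x,y,z);print(round(y,3),h[int(round(v)),int(round(u))],end=' ')
    print()
E
```

```text
t: 22.5
eef_pos: [0.4322, -0.0107, 0.066]
tool_rot: [-0.002, 0.099, 0.995, -0.003]
contact_force: [-1.9, -15.1, 5.5]
gripper_width: 0.0
grasp_force: 7.9
t: 23.3
eef_pos: [0.422, -0.0648, 0.2162]
tool_rot: [-0.001, 0.097, 0.995, -0.0]
contact_force: [-0.7, -0.8, -0.4]
gripper_width: -0.003
grasp_force: 0.0
-0.03 [134  63 114] -0.025 [132  60 114] -0.02 [134  67 110] -0.015 [134  66 116] -0.01 [90  3 77] -0.005 [90  9 58] 0.0 [ 80   6 138] 0.005 [ 80   5 148] 0.01 [110   5 151] 0.015 [105   7 151] 0.02 [ 90   6 130] 0.025 [105   7 142] 0.03 [105   4 141] 0.035 [ 60   2 141] 0.04 [135  62 185] 0.045 [134  57 111] 0.05 [134  59 112] 0.055 [136  54 108] 0.06 [134  58 109] 0.065 [135  56 110] 
-0.03 [134  64 112] -0.025 [133  66 109] -0.02 [132  62 111] -0.015 [132  63 110] -0.01 [134  49  89] -0.005 [120   6  80] 0.0 [90  9 58] 0.005 [ 80   6 138] 0.01 [ 70   5 148] 0.015 [ 90   3 146] 0.02 [ 83   7 150] 0.025 [  0   0 138] 0.03 [ 60   4 142] 0.035 [ 90   2 141] 0.04 [120   2 140] 0.045 [ 75   4 139] 0.05 [134  55 107] 0.055 [136  56 110] 0.06 [135  55 111] 0.065 [133  57 112]
```

Grey claw now spans to y ≈ +0.047, covering the tab (0.024–0.046); the stop held at 15 N.

```bash
python3 -c "
from station import *
print(hand_in())"
```

```text
the job is handed in; nothing more can be done
None
```

I handed the job in at about 23 s: short pot upright in the wide compartment, bamboo spoon flat in the narrow one, lid lowered gently until shut, then the clasp slid to its stop so its claw covers the tab. Nothing else was touched on purpose, though I didn't re-check the other items before handing in.

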